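# Unload a test fixture: eject the module, draw out the contact cartridges

### The arm

A 6-joint arm with a two-finger parallel gripper is mounted at the origin on the work surface. World frame = base frame: x ahead of the robot, y to its left, z up, the work surface at z = 0. Lengths are in m, angles in rad, forces in N, time in s.
With the tool pointing down it reaches from about 0.25 to 0.8 m from the base axis. Payload 3.9 kg.
Tool frame: the origin (TCP) lies where the fingers leave the gripper's body, on its centre line; the fingertips stand ctrl.tcp_to_tips ahead of it and the grasp point (between the pads) lies 54 mm ahead of it (ctrl.tcp_to_tips is the distance from the TCP to the fingertips, in m); z points along the fingers, y is the line along which they close (so a half turn about z gives the same grasp; the last joint's range is limited). The gripper opens to 85 mm and grips with 20 to 120 N. Pads are 22 mm wide; open, the fingers measure 114 mm over their backs; the gripper's body (76 mm by 85 mm) begins 54 mm behind the grasp point. The pads swing forward as they close: fully open they stand 13 mm farther back than shut.
Start: joints at [-1.273, 0.26, -0.138, 1.173, 0, 1.571], TCP at [0.154, -0.502, 0.304] pointing down, gripper open.
Joint ranges: [-2.78, 2.78], [-0.83, 1.72], [-1.28, 1.37], [-1.9, 2.12], [-1.57, 1.48], [-3.14, 3.14]. Speed limits (rad/s): [2.57, 2.57, 3.14, 3.14, 3.14, 3.14].

### API

Orientations are given as a unit quaternion [w, x, y, z].
In Python, from workcell import ctrl, cams gives the robot as it stands. The module is installed in compiled form; this text tells all that it offers.
- The arm moves only by the tool send_rows, never from a script. Its argument "increments" is text: rows parted by semicolons, each of 5 numbers parted by spaces: the shift along the tool's x, y, z in m, then the turn about the tool's z in rad, then the closure in counts, from 0 (fully open) to 255 (shut). A call has 1 to 20 rows; each row is the pose to reach, as a shift and turn from the pose commanded when the call began, along the tool's axes at that moment; what a row does not reach only later rows make up. A row lasts 1/10 s, in which the tool goes at most 50 mm and 8.59 degrees, less where a joint would pass 70% of its speed; a pose out of reach is approached as far as the arm can. A call with a gripper value outside its range is refused whole. The fingers move at their own pace and stop on an object; "force" is the grip in N (left out, the last holds). Time passes only in rows, so rows that repeat a pose let the fingers close. It gives the time, the measured TCP pose, the force, the opening and the grip force at its end, in the units of the state.
- ctrl.get_obs(): the state, without advancing time (a new reading comes with each control period).
- cams.snapshot(name): name is "scene" or "top"; returns the picture (384x512x3 uint8, blue, green, red); there is no depth.
- cams.camera_params(name): a dict with "mtx" (3x3 intrinsics, pixels), "origin" and "orientation" of the camera in the world. Camera axes: x right, y up, looking along -z (the intrinsics and any distortion apply to the point x, -y, -z); pixel columns grow to the right and rows downward; lengths in m; the calibration is good to about 2 mm. A picture is of the moment at which its call begins. camera_params takes no time and is no camera call.
- ctrl.job_done(): hands the job in; it is judged then, once.
The state is a dict: "t": time; "joint_positions": joint angles; "joint_vel": joint speeds; "joint_torque": joint torques, N m; "tool_pos": TCP position; "orientation": TCP orientation; "contact_force": force on the tool from outside, world axes, zero at the start; "ft_torque": the same for the moment, N m; "width": opening from 0.0 (shut) to 1.0 (fully open); "gripper_force": force on a finger pad.
Only numpy, scipy, OpenCV 4.12 (cv2) and the standard library are available. Lean on these libraries where they do the work, as an engineer would, in place of code of your own. Each camera call takes 0.05 s, during which the arm holds its last target. There are 200 camera calls.

### The job

Strip down the test fixture: press the red ejector lever all the way down so that the module rises out of its nest, and lay the module flat, right way up, in the blue tray. Then draw every contact cartridge that is fitted out of the deep bores under it with the hook tool, keeping fingers off the cartridges while they are in the fixture, and set them in the black tray. Finish with the hook tool hung upright in its stand, everything released, and leave the other things on the bench alone; if a cartridge gets knocked about, put it back where it belongs.

Things in the scene. Friction and masses are not known exactly. Their poses are not given: they have to be found in the camera images.
- fixture: Test fixture, fixed: aluminium block 90 x 216 mm (x, y), 115 high, on a 110 x 236 x 10 plate. Origin: centre of the underside, z up, +x towards the lever. In its top a blue-walled nest 66 x 194 mm, 25 deep (floor 90 above the bench). In the nest floor three round bores, 54 mm dia, at x = 0, y = -64, 0, +64 mm, 80 deep (bore floor 10 above the bench).
- nest (a point): Centre of the nest floor, 90 mm above the bench, axes as the fixture. Four steel knockout rods, 10 mm dia, come up through this floor at x = +-26, y = +-32 mm, beside the bores: 4 mm below it with the ejector lever up, 24 mm above it with the lever fully down.
- ejector (a joint): Ejector lever on the fixture's +x side: 0 = up (rods down), 0.5 rad = fully down (rods and module raised). Hinge along the fixture's y, 60 mm out and 70 mm high; the lever arm is 85 mm long and starts 0.3 rad above level. It takes about 10 to 15 N at the pad and stays where it is left.
- ejector_pad (a point): Top centre of the red round pad, 38 mm in diameter, at the end of the ejector lever. As the lever goes fully down the pad drops about 42 mm and stays 138 to 147 mm out from the fixture's centre.
- module_mid (a point): Power module: cream plastic box 62 x 188 x 24 mm (x, y, z), about 300 g, grey label on top. Point: its centre. Starts lying in the nest, 1 mm below the rim, and hides the bores.
- cart1_eye (a point): Orange cartridge 1, in the bore at y = -64 mm (may be absent): 46 mm dia, 25 tall, 120 g; upright wire loop on top: 4 mm wire, 22 mm wide inside, peak 56 mm above the underside (inner peak 52). Point: middle of the loop's opening, 38 mm above the underside. z up its axis; loop plane is y-z, so a hook passes through along +x or -x. Starts standing on the bore floor.
- cart2_eye (a point): Orange cartridge 2, in the middle bore (may be absent): 46 mm dia, 25 tall, 120 g; upright wire loop on top: 4 mm wire, 22 mm wide inside, peak 56 mm above the underside (inner peak 52). Point: middle of the loop's opening, 38 mm above the underside. z up its axis; loop plane is y-z, so a hook passes through along +x or -x. Starts standing on the bore floor.
- cart3_eye (a point): Orange cartridge 3, in the bore at y = +64 mm (may be absent): 46 mm dia, 25 tall, 120 g; upright wire loop on top: 4 mm wire, 22 mm wide inside, peak 56 mm above the underside (inner peak 52). Point: middle of the loop's opening, 38 mm above the underside. z up its axis; loop plane is y-z, so a hook passes through along +x or -x. Starts standing on the bore floor.
- hook_grip (a point): Hook tool, 120 g. Point: centre of the red handle, 20 x 20 mm, 60 tall; z up, x is where the hook points. Below it a black collar 46 x 46 x 6 mm, centred 5 mm to +x, underside 36 mm below the point, then a 5 mm wire shank in line with the handle down to the hook. Starts hanging upright in its stand. Hook shape: see hook_tip.
- hook_tip (a point): Middle of the hook's seat, where a hooked wire hangs: 6.5 mm to +x of the shank's axis, 133.5 mm below the handle's centre; axes as the handle. 5 mm wire: bottom bar's axis 2.5 mm below this point, 13 mm long, then turned up 5 mm; 8 mm free between shank and tip. Tip reaches 15.5 mm from the shank's axis, its top 10 mm above the hook's lowest point.
- stand_top (a point): Hook stand, fixed: grey square tube 42 mm wide, 120 high, with a 32 mm square well. Point: at the tube's top, where the handle axis stands when the tool is hung (well centre 5 mm to +x of it); z up, x is where the hook points when hung. The tool's collar rests on the rim; the handle's centre is then 36 mm above the point.
- module_tray: Blue tray for the module, fixed, 240 x 150 mm (x, y), 22 mm high, walls 5 mm, floor 5 mm thick. Origin: centre of the underside, x along its length.
- cart_tray_in (a point): Black tray for the cartridges, fixed, 240 x 150 mm (x, y), 30 mm high, walls 5 mm. Point: centre of the inner floor, 5 mm above the bench; x along its length.
- reel: Bystander: steel solder reel, 60 mm diameter, 56 mm high. Origin: centre of the underside.
- spare_box: Bystander: closed cream box 70 x 100 x 45 mm. Origin: centre of the underside.
- driver: Bystander: blue screwdriver lying flat along its x. Origin: under its middle.
Things that resemble listed ones, but are neither listed nor needed, are in the scene too. What is meant by the part that bears stand_top is not orange, and is the larger of those in its own colour.

How it is judged:
On the way, in this order (a step that is already met when the one before it is completed fails the run):
1. the ejector lever is fully down and the module stands raised in its nest (value of joint ejector above 0.44 rad and x of module_mid in the frame of fixture between -0.01 and 0.01 m and y of module_mid in the frame of fixture between -0.012 and 0.012 m and z of module_mid in the frame of fixture between 0.117 and 0.135 m), for 0.2 s.
2. the module lies flat in the blue tray, let go (x of module_mid in the frame of module_tray between -0.03 and 0.03 m and y of module_mid in the frame of module_tray between -0.042 and 0.042 m and z of module_mid in the frame of module_tray between 0.01 and 0.024 m and angle between module_mid's own z axis and vertical below 0.1 rad and linear speed of module below 0.05 m/s and contact force between module and the fingers below 0.3 N), for 0.3 s.
3. every cartridge is out of its bore and in the black tray (x of cart1_eye in the frame of cart_tray_in between -0.118 and 0.118 m and y of cart1_eye in the frame of cart_tray_in between -0.073 and 0.073 m and z of cart1_eye in the frame of cart_tray_in between 0 and 0.06 m and linear speed of each of cart1, cart2, cart3 below 0.05 m/s and x of cart2_eye in the frame of cart_tray_in between -0.118 and 0.118 m and y of cart2_eye in the frame of cart_tray_in between -0.073 and 0.073 m and z of cart2_eye in the frame of cart_tray_in between 0 and 0.06 m and x of cart3_eye in the frame of cart_tray_in between -0.118 and 0.118 m and y of cart3_eye in the frame of cart_tray_in between -0.073 and 0.073 m and z of cart3_eye in the frame of cart_tray_in between 0 and 0.06 m), for 0.2 s.
At the end, for the whole second after the job is handed in: Module flat, right way up on the blue tray's floor, anywhere inside its walls; every cartridge present inside the black tray; hook tool upright in its stand, collar on the rim (handle axis within 12 mm of the stand point); all released (all of step 2 and horizontal distance between hook_grip and stand_top below 0.012 m and z of hook_grip in the frame of stand_top between 0.03 and 0.045 m and angle between hook_grip's own z axis and vertical below 0.12 rad and linear speed of hook below 0.05 m/s and x of cart1_eye in the frame of cart_tray_in between -0.118 and 0.118 m and y of cart1_eye in the frame of cart_tray_in between -0.073 and 0.073 m and z of cart1_eye in the frame of cart_tray_in between 0 and 0.06 m and x of cart2_eye in the frame of cart_tray_in between -0.118 and 0.118 m and y of cart2_eye in the frame of cart_tray_in between -0.073 and 0.073 m and z of cart2_eye in the frame of cart_tray_in between 0 and 0.06 m and x of cart3_eye in the frame of cart_tray_in between -0.118 and 0.118 m and y of cart3_eye in the frame of cart_tray_in between -0.073 and 0.073 m and z of cart3_eye in the frame of cart_tray_in between 0 and 0.06 m); the robot touches nothing.
It fails at once if the reel, the spare box or the screwdriver moved by more than 30 mm (distance of any of reel, spare_box, driver from where it was at the start of the episode above 0.03 m).
It fails at once if fingers touch cart1 while it is in the fixture (contact force between the fingers and cart1 above 0.5 N and x of cart1_eye in the frame of fixture between -0.045 and 0.045 m and y of cart1_eye in the frame of fixture between -0.108 and 0.108 m and z of cart1_eye in the frame of fixture between 0 and 0.115 m).
It fails at once if fingers touch cart2 while it is in the fixture (contact force between the fingers and cart2 above 0.5 N and x of cart2_eye in the frame of fixture between -0.045 and 0.045 m and y of cart2_eye in the frame of fixture between -0.108 and 0.108 m and z of cart2_eye in the frame of fixture between 0 and 0.115 m).
It fails at once if fingers touch cart3 while it is in the fixture (contact force between the fingers and cart3 above 0.5 N and x of cart3_eye in the frame of fixture between -0.045 and 0.045 m and y of cart3_eye in the frame of fixture between -0.108 and 0.108 m and z of cart3_eye in the frame of fixture between 0 and 0.115 m).
Of cart1, cart2, cart3 only 2 to 3 are there at a start; the rules pass over those that are not, and their reading is None.
At some moment in a run one of cart1, cart2, cart3 may be knocked a few centimetres aside while the robot is not near it.
It also fails if it takes over 208 s, if anything falls off the work surface, if the arm or the gripper's body presses on something with over 40 N, if the wrist force passes 120 N, or if a joint passes its speed limit or range.

## Working session

There is one attempt and no reset: what is moved stays moved. The work goes in short steps, Python scripts to look and compute and a tool call to move; the robot and the scene stay as the last step left them, time stands still between calls to the robot, and variables do not carry over. Pictures are saved under pics/ and viewed, at most 14 in all, crops included, and the job is handed in when it is done.

Besides the shell and the picture viewer there is one more tool, called after "Call:" as name(argument=value, ...) on one line, values as JSON. send_rows: Moves the arm, as the interface text tells. Its arguments: {"type":"object","properties":{"increments":{"type":"string"},"force":{"type":"number"}},"required":["increments"]}

```bash
mkdir -p pics
python3 - <<'E'
from workcell import ctrl, cams
import cv2, numpy as np
for n in ("scene","top"):
    im=cams.snapshot(n); cv2.imwrite(f"pics/{n}0.png",cv2.resize(im,(800,600),interpolation=cv2.INTER_CUBIC)); cv2.imwrite(f"raw_{n}0.png",im)
    p=cams.camera_params(n); print(n,{k:np.round(np.array(v),4).tolist() if not isinstance(v,str) else v for k,v in p.items()})
o=ctrl.get_obs(); print(o, ctrl.tcp_to_tips)
E
```

```text
scene {'mtx': [[416.1568, 0.0, 251.3452], [0.0, 416.1568, 189.4776], [0.0, 0.0, 1.0]], 'origin': [1.4856, 0.5095, 0.8223], 'orientation': [0.4282, 0.2336, 0.409, 0.7712]}
top {'mtx': [[455.5537, 0.0, 264.502], [0.0, 455.5537, 188.0751], [0.0, 0.0, 1.0]], 'origin': [0.3443, -0.0481, 1.3142], 'orientation': [-0.7035, -0.0757, 0.0643, 0.7038]}
{'t': 0.1, 'joint_positions': array([-1.27301736e+00,  2.60595332e-01, -1.39241966e-01,  1.17268252e+00,
        1.59255725e-06,  1.57080714e+00]), 'joint_vel': array([-0.00067892, -0.00178977,  0.00284582,  0.00134827,  0.00024877,
        0.00070616]), 'joint_torque': array([-7.19266391e-04, -4.06508338e+01,  2.54527116e+01,  1.00801553e-02,
       -1.58831240e-04,  4.76559592e-06]), 'tool_pos': array([ 0.15389318, -0.5014356 ,  0.30315935]), 'orientation': array([-8.52330490e-04,  9.88936856e-01,  1.48334593e-01, -1.27048696e-04]), 'contact_force': array([-0.64324885,  0.50137861, -1.08421989]), 'ft_torque': array([0.07766753, 0.06032469, 0.02591944]), 'gripper_force': 0.0, 'width': 1.0012111292142831} 0.0726
```

View pics/scene0.png

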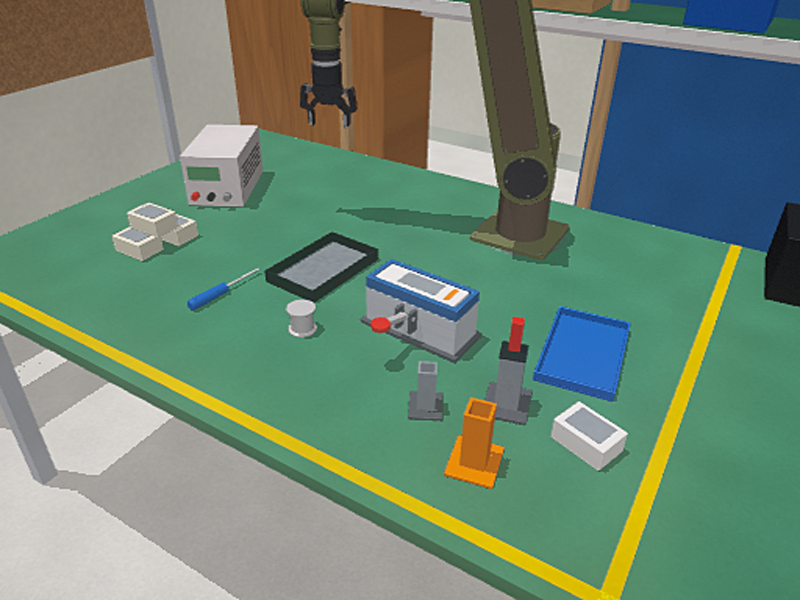

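View pics/top0.png

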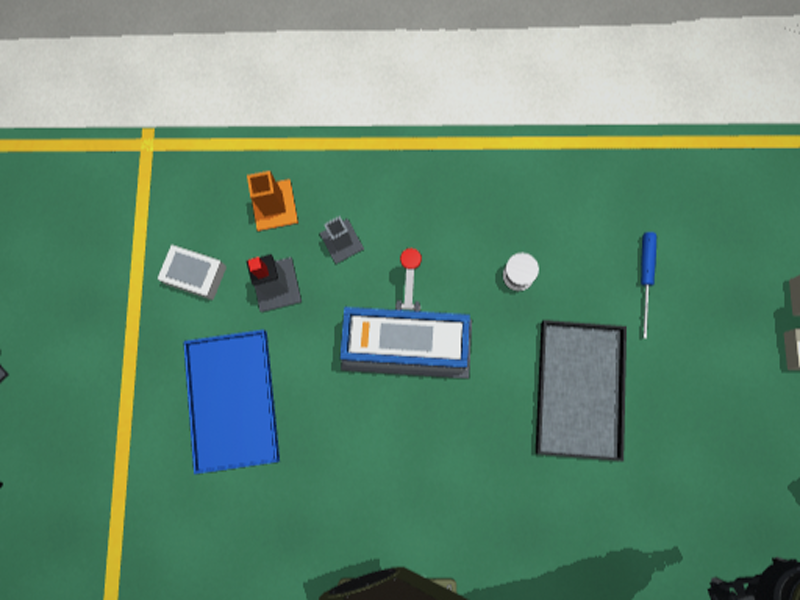

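```bash
cat > h.py <<'E'
import numpy as np, cv2
from scipy.spatial.transform import Rotation as R
from workcell import ctrl, cams
def cam(n):
    p=cams.camera_params(n); q=np.array(p["orientation"]); 
    return np.array(p["mtx"]),np.array(p["origin"]),R.from_quat(q[[1,2,3,0]]).as_matrix(),np.array(p.get("dist",p.get("distortion",np.zeros(5))))
def p2w(n,uv,z):
    K,o,M,d=cam(n); uv=np.atleast_2d(np.float64(uv))
    c=np.c_[(uv-K[:2,2])/K[0,0],np.ones(len(uv))]*[1,-1,-1]
    w=c@M.T; return o+w*((z-o[2])/w[:,2])[:,None]
def w2p(n,P):
    K,o,M,d=cam(n); c=(np.atleast_2d(P)-o)@M*[1,-1,-1]
    return c[:,:2]/c[:,2:]*K[0,0]+K[:2,2]
def mask(im,lo,hi):
    h=cv2.cvtColor(im,cv2.COLOR_BGR2HSV); return cv2.inRange(h,np.array(lo),np.array(hi))
def blobs(m,amin=30):
    n,l,s,c=cv2.connectedComponentsWithStats(m)
    return [(np.round(c[i],1).tolist(),s[i].tolist(),(l==i).astype(np.uint8)) for i in range(1,n) if s[i][4]>=amin]
def rect(m): 
    cs,_=cv2.findContours(m,cv2.RETR_EXTERNAL,cv2.CHAIN_APPROX_NONE)
    return cv2.minAreaRect(max(cs,key=cv2.contourArea))
def snap(n,name=None,crop=None,k=4):
    im=cams.snapshot(n); cv2.imwrite(f"raw_{name}.png",im)
    if crop: x,y,w,h=crop; cv2.imwrite(f"pics/{name}.png",cv2.resize(im[y:y+h,x:x+w],None,fx=k,fy=k,interpolation=cv2.INTER_CUBIC))
    return im
def tool():
    o=ctrl.get_obs(); q=np.array(o["orientation"]); return np.array(o["tool_pos"]),R.from_quat(q[[1,2,3,0]]).as_matrix(),o
def go(P,yaw=None,settle=True):
    """rows needed: shift in tool axes to world P (TCP), and turn about tool z so tool y points to yaw (world angle)"""
    p,M,o=tool(); s=M.T@(np.array(P)-p); t=0
    if yaw is not None:
        cur=np.arctan2(M[1,1],M[0,1]); t=-((yaw-cur+np.pi/2)%np.pi-np.pi/2)
    print("shift",np.round(s,4),"turn",round(t,3),"rows",int(np.ceil(max(np.linalg.norm(s)/.05,abs(t)/.15))),"q6",o["joint_positions"][5].round(2),"t",round(o["t"],2))
E
python3 - <<'E'
from h import *
im=cv2.imread("raw_top0.png")
print(cams.camera_params("top").keys())
for nm,lo,hi in (("blue",(100,120,60),(125,255,255)),("red",(0,150,120),(6,255,255)),("black",(0,0,0),(180,90,45))):
    for c,s,m in blobs(mask(im,lo,hi),60): print(nm,c,s,np.round(cv2.boxPoints(rect(m)),1).tolist())
x,y,w,h=110,100,200,150
cv2.imwrite("pics/c1.png",cv2.resize(im[y:y+h,x:x+w],None,fx=4,fy=4,interpolation=cv2.INTER_CUBIC))
E
```

```text
dict_keys(['mtx', 'origin', 'orientation'])
blue [414.8, 165.0] [410, 148, 10, 35, 294] [[410.0, 148.0], [419.0, 148.0], [419.0, 182.0], [410.0, 182.0]]
blue [258.7, 215.3] [218, 196, 83, 39, 1009] [[217.3000030517578, 229.8000030517578], [219.39999389648438, 195.60000610351562], [300.6000061035156, 200.6999969482422], [298.5, 234.8000030517578]]
blue [147.3, 256.8] [118, 211, 61, 93, 4666] [[114.80000305175781, 216.10000610351562], [169.89999389648438, 210.39999389648438], [178.89999389648438, 297.29998779296875], [123.80000305175781, 303.0]]
red [262.6, 165.1] [256, 159, 14, 13, 142] [[256.0, 159.0], [269.0, 159.0], [269.0, 171.0], [256.0, 171.0]]
black [170.0, 173.8] [159, 163, 19, 20, 144] [[157.10000610351562, 167.39999389648438], [173.8000030517578, 162.60000610351562], [178.10000610351562, 178.0], [161.5, 182.6999969482422]]
black [345.0, 249.2] [343, 206, 5, 84, 122] [[342.29998779296875, 289.0], [345.8999938964844, 206.0], [347.6000061035156, 206.0], [344.0, 289.0]]
black [391.7, 242.9] [350, 206, 50, 88, 290] [[349.6000061035156, 206.1999969482422], [386.0, 187.10000610351562], [431.70001220703125, 274.29998779296875], [395.20001220703125, 293.3999938964844]]
black [488.2, 373.5] [453, 357, 59, 27, 933] [[453.0, 383.0], [453.0, 357.0], [511.0, 357.0], [511.0, 383.0]]
black [246.0, 375.9] [204, 364, 85, 20, 911] [[204.0, 364.0], [288.0, 364.0], [288.0, 383.0], [204.0, 383.0]]
```

View pics/c1.png

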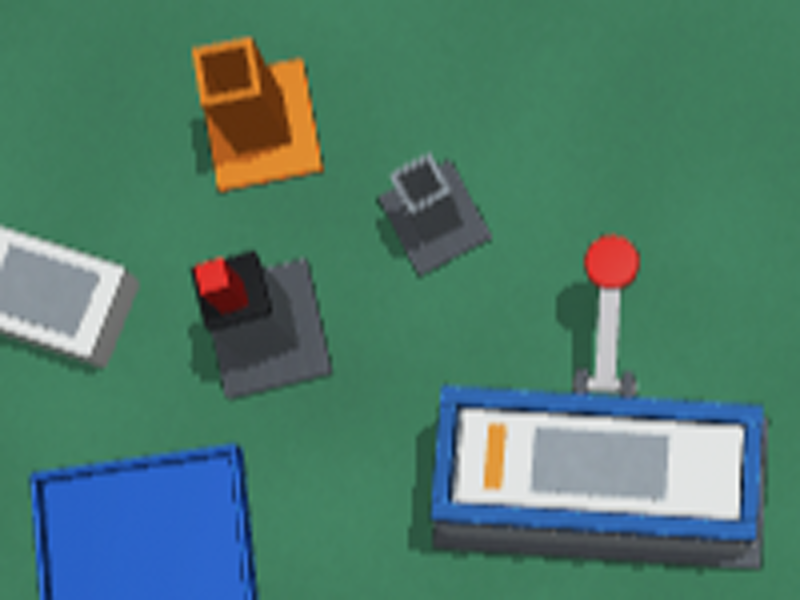

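Run:
```python
from h import *
c=lambda a:(np.array(a,float)+.5)/4-.5+[110,100]
def rep(n,uv,z):
    P=p2w("top",uv,z)[:,:2]; print(n,np.round(P.mean(0),4),"pts",np.round(P,3).tolist(),"sides",np.round(np.linalg.norm(np.roll(P,-1,0)-P,axis=1),4),"ang",np.round(np.arctan2(*(np.roll(P,-1,0)-P)[:,::-1].T),3))
rep("fix",c([(445,386),(766,406),(757,541),(432,524)]),.115)
rep("module",c([(459,407),(745,425),(738,521),(452,502)]),.114)
rep("handle",c([(193,265),(226,258),(236,288),(203,297)]),.186)
rep("collar",c([(193,268),(258,250),(272,313),(208,331)]),.126)
rep("pad",c([(611,262)]),.095+.005)
rep("bigbase",c([(305,258),(331,374),(229,398)]),.01)
im=cv2.imread("raw_top0.png")
for cc,s,m in blobs(mask(im,(100,120,60),(125,255,255)),2000): rep("blue",cv2.boxPoints(rect(m)),.02)
b=mask(im,(0,0,0),(180,110,60)); b[:195]=0;b[300:]=0;b[:,:335]=0;b[:,405:]=0
b=cv2.morphologyEx(b,cv2.MORPH_CLOSE,np.ones((5,5)))
rep("black",cv2.boxPoints(rect(b)),.03)
rep("reel",np.array([[521/1.5625,266/1.5625]]),.056)
rep("cambox",c([(0,227),(125,265),(90,358)]),.045)
# project fixture centre etc into scene as calibration check
s=cv2.imread("raw_scene0.png")
for cc,st,m in blobs(mask(s,(0,150,120),(6,255,255)),10): print("red scene",cc,st)
```

```text
fix [ 0.5109 -0.0155] pts [[0.563, 0.088], [0.55, -0.126], [0.46, -0.119], [0.471, 0.095]] sides [0.2151 0.0902 0.2144 0.0928] ang [-1.636  3.061  1.518 -0.073]
module [ 0.5112 -0.0146] pts [[0.549, 0.079], [0.537, -0.112], [0.473, -0.107], [0.486, 0.082]] sides [0.1914 0.0642 0.1895 0.0639] ang [-1.636  3.057  1.504 -0.054]
handle [0.6216 0.2292] pts [[0.63, 0.243], [0.634, 0.222], [0.614, 0.215], [0.608, 0.236]] sides [0.0215 0.0211 0.0217 0.0223] ang [-1.357 -2.789  1.844  0.338]
collar [0.6271 0.2313] pts [[0.643, 0.259], [0.655, 0.215], [0.611, 0.204], [0.599, 0.247]] sides [0.0452 0.045  0.0442 0.0451] ang [-1.293 -2.891  1.851  0.272]
pad [ 0.6526 -0.0225] pts [[0.653, -0.022]] sides [0.] ang [0.]
bigbase [0.615  0.2158] pts [[0.679, 0.206], [0.592, 0.184], [0.574, 0.258]] sides [0.0902 0.0761 0.1172] ang [-2.894  1.805 -0.458]
blue [0.4096 0.3053] pts [[0.523, 0.404], [0.539, 0.245], [0.296, 0.21], [0.28, 0.362]] sides [0.1593 0.2461 0.1534 0.2462] ang [-1.468 -2.998  1.673  0.168]
black [ 0.4285 -0.3273] pts [[0.312, -0.241], [0.552, -0.259], [0.544, -0.417], [0.306, -0.393]] sides [0.2402 0.158  0.2398 0.1523] ang [-0.078 -1.617  3.04   1.529]
reel [ 0.6483 -0.2229] pts [[0.648, -0.223]] sides [0.] ang [0.]
cambox [0.6521 0.367 ] pts [[0.694, 0.422], [0.665, 0.329], [0.597, 0.35]] sides [0.0969 0.0716 0.1203] ang [-1.871  2.839  0.634]
red scene [124.5, 125.2] [123, 123, 4, 6, 19]
red scene [243.1, 207.5] [237, 203, 13, 10, 100]
red scene [330.0, 213.5] [326, 203, 10, 22, 161]
```

Stand candidates in the crop are orange (225,75), small grey (420,183) and large grey with the hook hung in it (232,290). The large grey one fits, as it is not orange and is the larger of the two greys. The sides of the fixture, module and collar that I measured match the given sizes.

Run:
```python
from h import *
print(w2p("scene",[[.653,-.0225,.10],[.653,-.0225,.095],[.6223,.230,.156]]), w2p("top",[[.6223,.23,.186]]))
go([.652,-.024,.24],-0.065)
```

```text
[[243.21886171 206.71171414]
 [243.22018527 208.08366069]
 [329.6415871  214.01109258]] [[162.96313281 168.60883251]]
shift [ 0.6163 -0.3102  0.0637] turn -1.208 rows 14 q6 1.57 t 0.1
```

Call:
send_rows(increments="0.6163 -0.3102 0.0637 -1.208 255;0.6163 -0.3102 0.0637 -1.208 255;0.6163 -0.3102 0.0637 -1.208 255;0.6163 -0.3102 0.0637 -1.208 255;0.6163 -0.3102 0.0637 -1.208 255;0.6163 -0.3102 0.0637 -1.208 255;0.6163 -0.3102 0.0637 -1.208 255;0.6163 -0.3102 0.0637 -1.208 255;0.6163 -0.3102 0.0637 -1.208 255;0.6163 -0.3102 0.0637 -1.208 255;0.6163 -0.3102 0.0637 -1.208 255;0.6163 -0.3102 0.0637 -1.208 255;0.6163 -0.3102 0.0637 -1.208 255;0.6163 -0.3102 0.0637 -1.208 255;0.6163 -0.3102 0.0637 -1.208 255;0.6163 -0.3102 0.0637 -1.208 255;0.6163 -0.3102 0.0637 -1.208 255;0.6163 -0.3102 0.0637 -1.208 255")

```text
t: 1.9
tool_pos: [0.6512, -0.0257, 0.2405]
orientation: [-0.0, 0.73, 0.683, -0.0]
contact_force: [-0.4, 0.7, 0.1]
width: -0.001
gripper_force: 0.0
```

Run:
```python
from h import *
im=snap("top","t1"); s=snap("scene","s1")
a=im[100:250,190:390]; b=s[150:300,180:380]
cv2.imwrite("pics/v1.png",cv2.resize(np.vstack([a,b]),None,fx=2,fy=2,interpolation=cv2.INTER_CUBIC))
go([.652,-.024,.24],-0.065); print(tool()[2]["contact_force"])
```

```text
shift [0.0017 0.0004 0.0007] turn -0.002 rows 1 q6 1.6 t 2.0
[-0.80434361  0.0430134   0.92699332]
```

Call:
send_rows(increments="0 0 0.02 0 255;0 0 0.04 0 255;0 0 0.055 0 255;0 0 0.065 0 255;0 0 0.07 0 255;0 0 0.075 0 255;0 0 0.08 0 255;0 0 0.085 0 255;0 0 0.09 0 255;0 0 0.095 0 255;0 0 0.1 0 255;0 0 0.104 0 255;0 0 0.108 0 255;0 0 0.108 0 255;0 0 0.108 0 255")

```text
t: 3.5
tool_pos: [0.6563, -0.0255, 0.136]
orientation: [0.004, 0.73, 0.683, 0.003]
contact_force: [4.4, -0.7, 6.9]
width: -0.003
gripper_force: 3.9
```

Call:
send_rows(increments="0 0 0.003 0 255;0 0 0.006 0 255;0 0 0.009 0 255;0 0 0.012 0 255;0 0 0.012 0 255")

```text
t: 4.0
tool_pos: [0.6595, -0.0254, 0.1309]
orientation: [0.008, 0.73, 0.683, 0.007]
contact_force: [-1.5, -0.4, 34.2]
width: -0.0
gripper_force: 14.8
```

Run:
```python
from h import *
im=snap("top","t2"); s=snap("scene","s2")
a=im[100:250,190:390]; b=s[150:300,180:380]
cv2.imwrite("pics/v2.png",cv2.resize(np.vstack([a,b]),None,fx=2,fy=2,interpolation=cv2.INTER_CUBIC))
print(tool()[2]["tool_pos"],tool()[2]["contact_force"])
```

```text
[ 0.65952724 -0.02538419  0.13090203] [-0.06407699 -0.30195773 34.84180019]
```

View pics/v2.png

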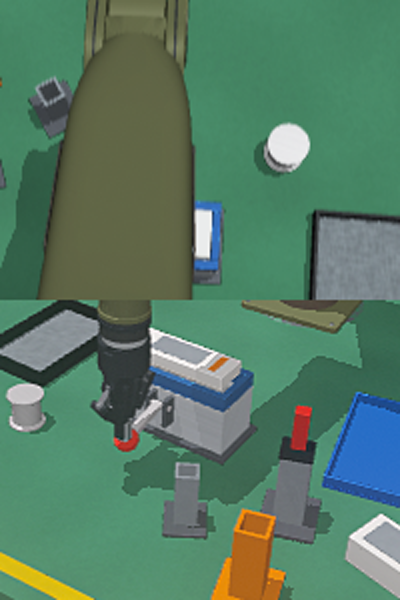

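The picture shows the pad pressed down at (125,440) and the module standing above the blue rim around (200,360). The force of 34 N means the lever is at its stop. Next I raise the arm and go over the module.

Call:
send_rows(increments="0 0 -0.03 0 255;0 0 -0.07 0 255;0 0 -0.11 0 255;0 0 -0.14 0 200;0 0 -0.14 0 100;0 0 -0.14 0 0;0 0 -0.14 0 0;0 0 -0.14 0 0")

```text
t: 4.9
tool_pos: [0.6513, -0.0246, 0.2585]
orientation: [-0.001, 0.73, 0.684, -0.001]
contact_force: [0.5, 1.3, -0.9]
width: 0.846
gripper_force: 0.0
```

Run:
```python
from h import *
go([.511,-.015,.26],-0.065)
```

```text
shift [ 0.0004 -0.1406 -0.0011] turn -0.0 rows 3 q6 1.6 t 4.9
```

Call:
send_rows(increments="0 -0.047 0 0 0;0 -0.094 0 0 0;0.0004 -0.1406 0 0 0;0.0004 -0.1406 0.03 0 0;0.0004 -0.1406 0.05 0 0;0.0004 -0.1406 0.065 0 0;0.0004 -0.1406 0.073 0 0;0.0004 -0.1406 0.073 0 0")

```text
t: 5.7
tool_pos: [0.5106, -0.0149, 0.1855]
orientation: [-0.001, 0.73, 0.684, -0.001]
contact_force: [-0.7, 0.2, -0.4]
width: 0.998
gripper_force: 0.0
```

Run:
```python
from h import *
im=snap("top","t3"); s=snap("scene","s3")
b=s[140:290,180:380]
cv2.imwrite("pics/v3.png",cv2.resize(b,None,fx=4,fy=4,interpolation=cv2.INTER_CUBIC))
go([.511,-.015,.185],-0.065)
print(tool()[2]["tool_pos"],tool()[2]["contact_force"])
```

```text
shift [-0.0001 -0.001   0.0022] turn -0.0 rows 1 q6 1.61 t 5.8
[ 0.51202267 -0.01498568  0.18715172] [ 0.28472722 -0.18148969  0.25405051]
```

View pics/v3.png

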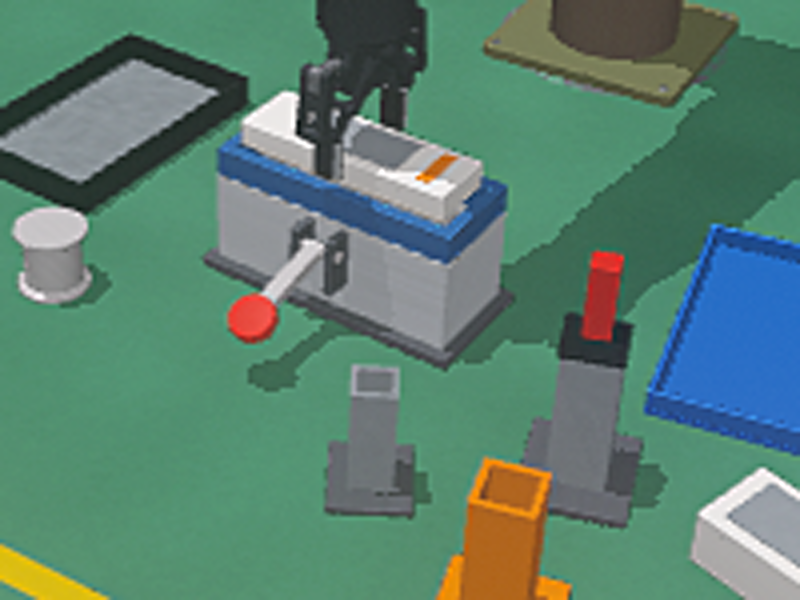

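The fingers straddle the raised module at (325,150) and (395,100), and the lever is still down with its pad at (253,318). I'll close and lift.

Call:
send_rows(increments="0 0 0 0 120;0 0 0 0 160;0 0 0 0 200;0 0 0 0 200;0 0 0 0 200;0 0 0 0 200;0 0 0 0 200", force=50)

```text
t: 6.5
tool_pos: [0.5121, -0.015, 0.1879]
orientation: [0.0, 0.73, 0.684, 0.0]
contact_force: [-2.3, 1.1, 5.9]
width: 0.712
gripper_force: 60.5
```

Call:
send_rows(increments="0 0 -0.01 0 200;0 0 -0.03 0 200;0 0 -0.05 0 200;0 0 -0.07 0 200;0 0 -0.08 0 200;0 0 -0.08 0 200")

```text
t: 7.1
tool_pos: [0.5128, -0.015, 0.2684]
orientation: [0.001, 0.73, 0.684, 0.001]
contact_force: [-0.1, 0.3, -4.0]
width: 0.715
gripper_force: 59.6
```

Run:
```python
from h import *
go([.411,.305,.26],0.155-np.pi/2)
```

```text
shift [ 0.3127 -0.1224  0.0081] turn 1.351 rows 10 q6 1.61 t 7.1
```

Call:
send_rows(increments="0.03 -0.012 0 0.12 200;0.06 -0.024 0 0.25 200;0.09 -0.036 0 0.38 200;0.12 -0.048 0 0.51 200;0.15 -0.06 0 0.64 200;0.18 -0.072 0 0.77 200;0.21 -0.084 0 0.9 200;0.24 -0.095 0 1.03 200;0.27 -0.106 0 1.16 200;0.295 -0.115 0 1.28 200;0.3127 -0.1224 0.01 1.351 200;0.3127 -0.1224 0.02 1.351 200;0.3127 -0.1224 0.02 1.351 200")

```text
t: 8.4
tool_pos: [0.4617, 0.1264, 0.2523]
orientation: [-0.027, 0.992, 0.12, -0.006]
contact_force: [0.3, -0.1, -3.6]
width: 0.711
gripper_force: 59.4
```

Run:
```python
from h import *
im=snap("top","t4"); s=snap("scene","s4")
b=np.hstack([im[180:330,100:300],s[150:300,250:450]])
cv2.imwrite("pics/v4.png",cv2.resize(b,None,fx=2,fy=2,interpolation=cv2.INTER_CUBIC))
go([.411,.305,.08],0.155-np.pi/2)
print(tool()[2]["contact_force"])
```

```text
shift [-0.005  -0.1763  0.1821] turn 0.084 rows 6 q6 3.14 t 8.5
[-0.86860209  0.80859522 -3.24702744]
```

View pics/v4.png

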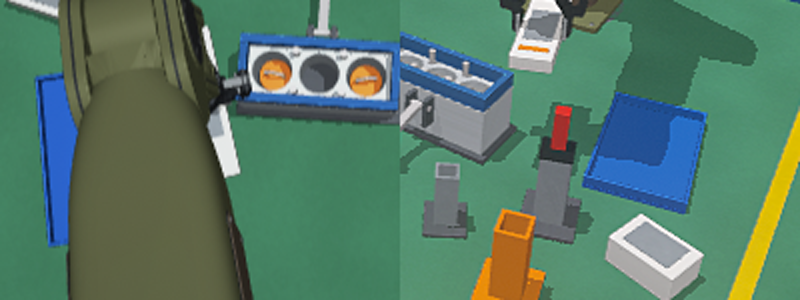

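The wrist joint is at its limit (3.14), so the turn has to go the other way; turning the module by 180° is fine. The picture shows orange cartridges in the left bore (275,73) and right bore (365,78), with the middle bore (320,73) empty.

Call:
send_rows(increments="0 0 0 -0.15 200;0 0 0 -0.3 200;0 0 0 -0.45 200;0 0 0 -0.6 200;0 0 0 -0.75 200;0 0 0 -0.9 200;0 0 0 -1.05 200;0 0 0 -1.2 200;0 0 0 -1.35 200;0 0 0 -1.5 200;0 0 0 -1.5 200")

```text
t: 9.6
tool_pos: [0.4619, 0.1284, 0.2535]
orientation: [-0.024, 0.643, 0.765, 0.015]
contact_force: [-0.0, -0.2, -4.2]
width: 0.709
gripper_force: 59.5
```

Run:
```python
from h import *
go([.411,.305,.25],0.155-np.pi/2)
p,M,o=tool(); print(p,M.round(3).tolist())
```

```text
shift [ 0.1822 -0.0198  0.0137] turn -1.553 rows 11 q6 1.64 t 9.6
[0.461909   0.12840869 0.25348878] [[-0.171, 0.985, -0.017], [0.984, 0.172, 0.053], [0.055, -0.008, -0.998]]
```

```bash
sed -i 's/s=M.T@(np.array(P)-p); t=0/s=M.T@(np.array(P)-(p+.054*M[:,2]+[0,0,.054])); t=0/' h.py
python3 - <<'E'
from h import *
go([.411,.305,.25],0.155-np.pi/2)
E
```

```text
shift [ 0.1792 -0.0194  0.0137] turn -1.553 rows 11 q6 1.64 t 9.6
```

Call:
send_rows(increments="0.016 -0.002 0 -0.13 200;0.032 -0.004 0 -0.26 200;0.048 -0.006 0 -0.39 200;0.064 -0.008 0 -0.52 200;0.08 -0.01 0 -0.65 200;0.096 -0.012 0 -0.78 200;0.112 -0.014 0 -0.91 200;0.128 -0.015 0 -1.04 200;0.144 -0.016 0 -1.17 200;0.16 -0.017 0 -1.3 200;0.17 -0.018 0 -1.43 200;0.1792 -0.0194 0.01 -1.553 200;0.1792 -0.0194 0.0137 -1.553 200;0.1792 -0.0194 0.0137 -1.553 200")

```text
t: 11.0
tool_pos: [0.4117, 0.3013, 0.2494]
orientation: [-0.007, -0.075, 0.997, 0.026]
contact_force: [0.2, -0.1, -4.5]
width: 0.707
gripper_force: 59.4
```

Run:
```python
from h import *
go([.411,.305,.082],0.155-np.pi/2)
p,M,o=tool(); print(p,M.round(3).tolist())
```

```text
shift [-0.0021 -0.008   0.1672] turn -0.005 rows 4 q6 0.46 t 11.0
[0.41168131 0.30126646 0.24936489] [[-0.989, -0.149, -0.018], [-0.15, 0.987, 0.051], [0.01, 0.053, -0.999]]
```

Call:
send_rows(increments="0 -0.001 0.03 0 200;0 -0.003 0.06 0 200;0 -0.005 0.09 0 200;-0.001 -0.006 0.12 0 200;-0.002 -0.007 0.14 0 200;-0.002 -0.008 0.155 0 200;-0.002 -0.008 0.162 0 200;-0.002 -0.008 0.167 0 200;-0.002 -0.008 0.167 0 200")

```text
t: 11.9
tool_pos: [0.4133, 0.3028, 0.0833]
orientation: [-0.006, -0.076, 0.997, 0.027]
contact_force: [-0.5, -0.4, -3.1]
width: 0.713
gripper_force: 59.4
```

Call:
send_rows(increments="0 0 0.001 0 150;0 0 0.001 0 100;0 0 0.001 0 50;0 0 0.001 0 0;0 0 0.001 0 0;0 0 0.001 0 0;0 0 -0.03 0 0;0 0 -0.07 0 0;0 0 -0.11 0 0;0 0 -0.16 0 0;0 0 -0.19 0 0;0 0 -0.19 0 0")

```text
t: 13.1
tool_pos: [0.4184, 0.2942, 0.2783]
orientation: [-0.001, -0.077, 0.997, 0.03]
contact_force: [-0.3, 0.6, 0.3]
width: 1.006
gripper_force: 0.0
```

Run:
```python
from h import *
go([.6223,.230,.27],0.27)
p,M,o=tool(); print(p,M.round(3).tolist())
```

```text
shift [-0.1916 -0.0982  0.003 ] turn 1.455 rows 10 q6 0.43 t 13.1
[0.41836365 0.29419824 0.27825394] [[-0.988, -0.153, -0.007], [-0.153, 0.986, 0.059], [-0.002, 0.059, -0.998]]
```

Call:
send_rows(increments="-0.02 -0.01 0 0.15 0;-0.04 -0.02 0 0.3 0;-0.06 -0.03 0 0.45 0;-0.08 -0.04 0 0.6 0;-0.1 -0.05 0 0.75 0;-0.12 -0.06 0 0.9 0;-0.14 -0.07 0 1.05 0;-0.16 -0.08 0 1.2 0;-0.18 -0.09 0 1.35 0;-0.1916 -0.0982 0 1.455 0;-0.1916 -0.0982 0 1.455 0;-0.1916 -0.0982 0 1.455 0")

```text
t: 14.3
tool_pos: [0.6197, 0.2252, 0.265]
orientation: [-0.023, 0.605, 0.796, 0.016]
contact_force: [0.7, 0.2, -0.6]
width: 1.002
gripper_force: 0.0
```

Run:
```python
from h import *
im=snap("top","t5"); s=snap("scene","s5")
a=cv2.resize(im[180:255,200:300],None,fx=8,fy=8,interpolation=cv2.INTER_CUBIC)[:600,:800]
b=np.hstack([im[150:310,100:300],s[150:310,270:470]])
cv2.imwrite("pics/v5.png",cv2.resize(b,None,fx=2,fy=2,interpolation=cv2.INTER_CUBIC)); cv2.imwrite("pics/bores.png",a)
go([.6223,.230,.21],0.27)
p,M,o=tool(); print(p,M.round(3).tolist())
```

```text
shift [-0.0026  0.0043  0.0558] turn 0.002 rows 2 q6 1.63 t 14.4
[0.61934439 0.22556893 0.26578269] [[-0.268, 0.963, -0.017], [0.962, 0.268, 0.053], [0.055, -0.002, -0.998]]
```

View pics/v5.png

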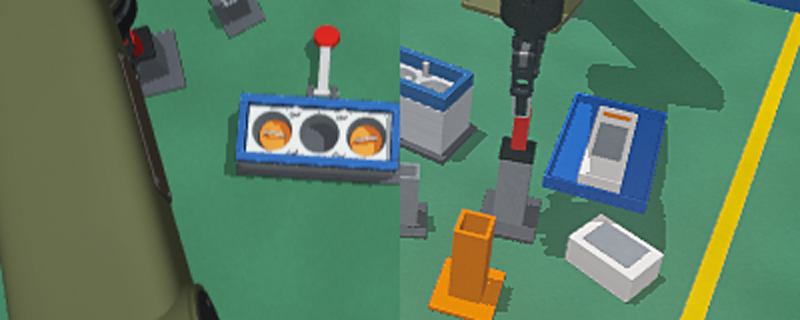

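View pics/bores.png

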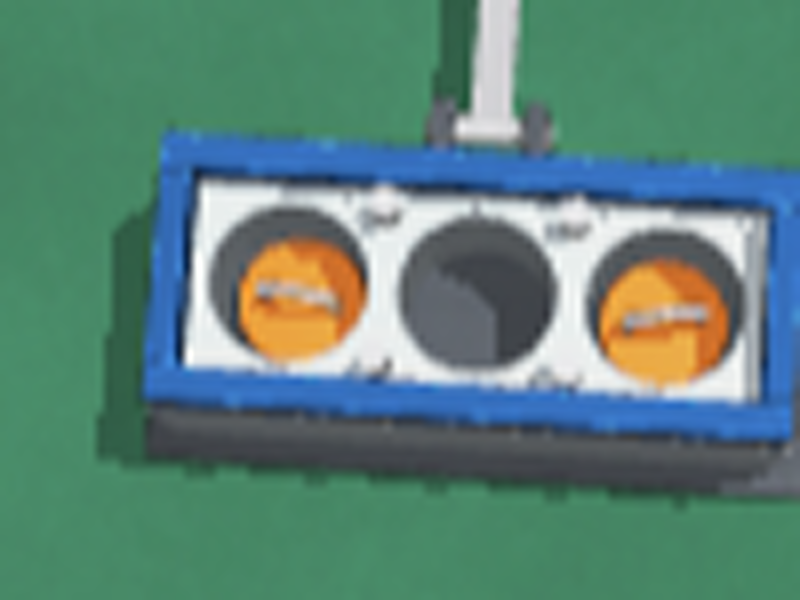

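The module lies flat in the blue tray at (610,150). Cartridges 3 (left, loop 258,288 to 335,297) and 1 (right, loop 627,322 to 707,313) are fitted, and the middle bore is empty.

Run:
```python
from h import *
c=lambda a:(np.array(a,float)+.5)/8-.5+[200,180]
F=np.array([.511,-.015]); a=-.065; Rf=np.array([[np.cos(a),-np.sin(a)],[np.sin(a),np.cos(a)]])
for n,uv in (("c3",[(258,288),(335,297)]),("c1",[(627,322),(707,313)])):
    P=p2w("top",c(uv),.063)[:,:2]; d=P[0]-P[1]
    print(n,P.mean(0).round(4),"loop dir",np.arctan2(d[1],d[0]).round(3),"hook yaw",(np.arctan2(d[1],d[0])-np.pi/2).round(3),"len",np.linalg.norm(d).round(4),"in fix",((P.mean(0)-F)@Rf).round(4))
# bore rims at z=.09
for uv in ((292,285),(478,293),(665,306)): P=p2w("top",c([uv]),.09)[0,:2]; print(P.round(4),((P-F)@Rf).round(4))
# handle by scene
im=cv2.imread("raw_scene0.png")
```

```text
c3 [0.5166 0.0494] loop dir 1.453 hook yaw -0.118 len 0.0269 in fix [0.0014 0.0646]
c1 [ 0.5078 -0.0788] loop dir 1.683 hook yaw 0.112 len 0.0278 in fix [ 0.0009 -0.0639]
[0.5155 0.0488] [0.0003 0.064 ]
[ 0.5127 -0.0143] [0.0016 0.0008]
[ 0.5082 -0.0775] [ 0.0012 -0.0626]
```

Call:
send_rows(increments="-0.0026 0.0043 0 0 0;-0.0026 0.0043 0.02 0 0;-0.0026 0.0043 0.04 0 0;-0.0026 0.0043 0.0558 0 0;-0.0026 0.0043 0.0558 0 0;-0.0026 0.0043 0.0558 0 100;-0.0026 0.0043 0.0558 0 150;-0.0026 0.0043 0.0558 0 200;-0.0026 0.0043 0.0558 0 230;-0.0026 0.0043 0.0558 0 240;-0.0026 0.0043 0.0558 0 240;-0.0026 0.0043 0.0558 0 240;-0.0026 0.0043 0.0558 0 240", force=60)

```text
t: 15.7
tool_pos: [0.6247, 0.2269, 0.2112]
orientation: [-0.022, 0.605, 0.795, 0.017]
contact_force: [0.0, -0.3, 6.1]
width: 0.223
gripper_force: 59.0
```

Run:
```python
from h import *
go([.6223,.230,.37],0.27)
p,M,o=tool(); print(p,M.round(3).tolist(),(p+.054*M[:,2]).round(4))
```

```text
shift [ 0.0094 -0.0014 -0.1584] turn -0.001 rows 4 q6 1.63 t 15.7
[0.62471575 0.22693641 0.21124304] [[-0.266, 0.964, -0.014], [0.962, 0.266, 0.053], [0.055, 0.001, -0.998]] [0.624  0.2298 0.1573]
```

Call:
send_rows(increments="0 0 -0.02 0 240;0.002 0 -0.05 0 240;0.004 0 -0.08 0 240;0.006 -0.001 -0.11 0 240;0.008 -0.001 -0.14 0 240;0.0094 -0.0014 -0.1584 0 240;0.0094 -0.0014 -0.165 0 240;0.0094 -0.0014 -0.165 0 240")

```text
t: 16.5
tool_pos: [0.6233, 0.2268, 0.3757]
orientation: [-0.022, 0.605, 0.795, 0.017]
contact_force: [0.2, -0.1, -0.7]
width: 0.226
gripper_force: 58.7
```

Run:
```python
from h import *
s=snap("scene","s6"); 
cv2.imwrite("pics/v6.png",cv2.resize(s[90:240,250:400],None,fx=4,fy=4,interpolation=cv2.INTER_CUBIC))
p,M,o=tool(); print(p,M.round(3).tolist(),(p+.054*M[:,2]).round(4),o["contact_force"],o["width"])
# go above cart3 behind the loop: 30 mm back
e=np.array([.5166,.0494]); y=-.118; d=np.array([np.cos(y),np.sin(y)])
h=e-d*.024; print(h); go([h[0],h[1],.37],y)
```

```text
[0.62299641 0.22670548 0.37451378] [[-0.266, 0.964, -0.017], [0.962, 0.266, 0.052], [0.055, -0.002, -0.998]] [0.6221 0.2295 0.3206] [-0.79700183 -0.51259713 -1.46004849] 0.22561347140749435
[0.49276689 0.05222543]
shift [-0.1365 -0.1718 -0.0025] turn 0.387 rows 5 q6 1.63 t 16.55
```

View pics/v6.png

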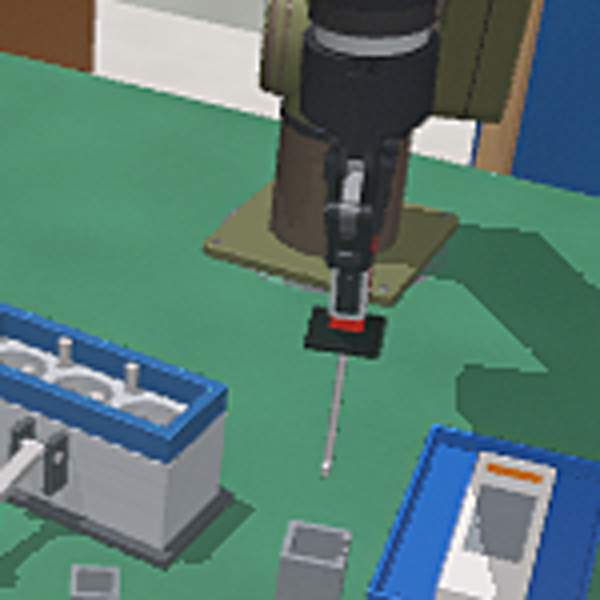

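Run:
```python
from h import *
H=np.array([.6221,.2295,.319])
print(w2p("scene",[H-[0,0,.036],H-[0,0,.135]]), "obs (336,178.7) (331.2,207.5)")
from scipy.optimize import least_squares
f=lambda a:(w2p("scene",[H+np.r_[a,0]-[0,0,.136]])-[331.2,207.5]).ravel()
r=least_squares(f,[0,0]);print("tip displaced xy if",r.x, r.fun)
K,o,M,d=cam("scene"); v=H-o; v/=np.linalg.norm(v); print(v)
```

```text
[[335.34833643 173.11410805]
 [330.72054771 205.37152804]] obs (336,178.7) (331.2,207.5)
tip displaced xy if [0.00680313 0.00429234] [-5.68434189e-14  0.00000000e+00]
[-0.83191133 -0.26972705 -0.48494419]
```

Call:
send_rows(increments="-0.014 -0.017 0 0.04 240;-0.028 -0.034 0 0.08 240;-0.042 -0.051 0 0.12 240;-0.056 -0.068 0 0.16 240;-0.07 -0.085 0 0.2 240;-0.084 -0.102 0 0.24 240;-0.098 -0.119 0 0.28 240;-0.112 -0.136 0 0.32 240;-0.124 -0.153 0 0.36 240;-0.132 -0.165 -0.002 0.38 240;-0.1365 -0.1718 -0.0025 0.387 240;-0.1365 -0.1718 -0.0025 0.387 240;-0.1365 -0.1718 -0.0025 0.387 240")

```text
t: 17.85
tool_pos: [0.4942, 0.0499, 0.3706]
orientation: [-0.025, 0.747, 0.664, 0.012]
contact_force: [-0.7, 0.4, -1.2]
width: 0.229
gripper_force: 58.9
```

Run:
```python
from h import *
p,M,o=tool(); print(p,M.round(3).tolist(),(p+.054*M[:,2]).round(4),o["contact_force"],o["width"])
e=np.array([.5166,.0494]); y=-.118; d=np.array([np.cos(y),np.sin(y)])
h=e-d*.021; print(h)
for z in (.31,.235): go([h[0],h[1],z],y)
im=snap("top","t7"); s=snap("scene","s7")
b=np.hstack([im[150:300,200:350],s[100:250,200:350]])
cv2.imwrite("pics/v7.png",cv2.resize(b,None,fx=2.6,fy=2.6,interpolation=cv2.INTER_CUBIC))
```

```text
[0.49417393 0.04985222 0.37057825] [[0.117, 0.993, -0.015], [0.992, -0.116, 0.053], [0.051, -0.021, -0.998]] [0.4934 0.0527 0.3167] [-0.70885117  0.4031161  -1.23265519] 0.22870950068746518
[0.49574603 0.05187225]
shift [-0.0037  0.0038  0.0605] turn 0.001 rows 2 q6 1.76 t 17.85
shift [-0.0075  0.0054  0.1354] turn 0.001 rows 3 q6 1.76 t 17.85
```

View pics/v7.png

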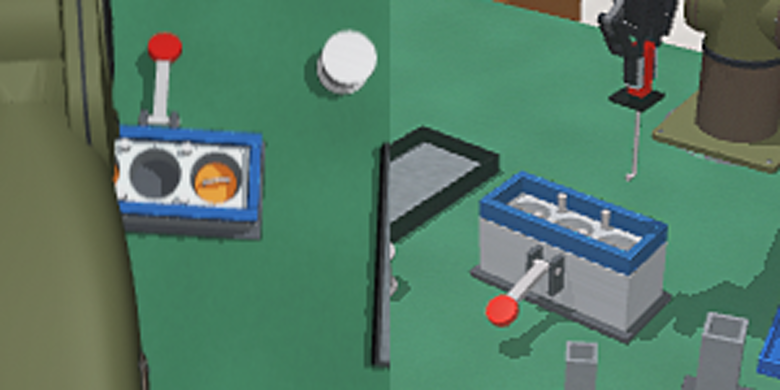

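Run:
```python
from h import *
p,M,o=tool(); H=p+.054*M[:,2]; H[2]-=.0012
y=-.118; d=np.array([np.cos(y),np.sin(y),0])
for k in (0,-.0026):
    print(w2p("scene",[H-[0,0,.036], H+d*(k)-[0,0,.136], H+d*(13/1000+k)-[0,0,.134]]).round(1).tolist())
s=cv2.imread("raw_s7.png"); print(s[150:174:2,286:300].max(axis=2))
```

```text
[[294.8, 137.3], [292.6, 167.1], [290.2, 168.2]]
[[294.8, 137.3], [293.1, 166.8], [290.7, 167.9]]
[[146 146 147 146 146 145 147 145 131 158 146 146 146 147]
 [143 144 146 145 144 146 146 146 136 140 145 146 147 146]
 [143 143 144 144 145 146 147 146 155 138 147 146 145 146]
 [143 144 143 144 146 147 147 148 158 136 147 146 146 146]
 [143 144 143 146 148 147 144 129 159 127 148 147 146 147]
 [146 144 146 146 146 146 146 136 160 135 148 148 149 149]
 [146 147 146 146 146 147 146 127 160 130 149 147 149 149]
 [145 147 148 146 147 148 146 136 158 146 144 146 148 146]
 [147 146 144 143 147 155 145 159 163 146 145 145 147 145]
 [147 146 146 143 124 160 142 125 143 143 145 145 145 143]
 [146 147 147 145 144 146 146 145 145 143 143 143 144 146]
 [147 146 144 147 145 145 142 144 144 143 143 143 143 143]]
```

Run:
```python
from h import *
e=np.array([.5166,.0494]); y=-.118; d=np.array([np.cos(y),np.sin(y)])
h=e-d*.0184+[0,-.0015]
for z in (.37,.269,.2357): go([h[0],h[1],z],y)
```

```text
shift [-0.0023  0.0051  0.0004] turn 0.002 rows 1 q6 1.76 t 17.95
shift [-0.0075  0.0073  0.1013] turn 0.002 rows 3 q6 1.76 t 17.95
shift [-0.0092  0.008   0.1345] turn 0.002 rows 3 q6 1.76 t 17.95
```

Call:
send_rows(increments="-0.0023 0.0051 0 0 240;-0.0023 0.0051 0 0 240;-0.0045 0.006 0.035 0 240;-0.006 0.0067 0.065 0 240;-0.0065 0.007 0.085 0 240;-0.007 0.0072 0.095 0 240;-0.0075 0.0073 0.1013 0 240;-0.0075 0.0073 0.1013 0 240;-0.0075 0.0073 0.1013 0 240")

```text
t: 18.85
tool_pos: [0.4993, 0.0467, 0.27]
orientation: [-0.024, 0.747, 0.664, 0.012]
contact_force: [-0.1, 0.1, -0.8]
width: 0.227
gripper_force: 59.0
```

Call:
send_rows(increments="0 0 0.006 0 240;-0.0005 0.0002 0.012 0 240;-0.001 0.0004 0.018 0 240;-0.0014 0.0006 0.024 0 240;-0.0017 0.0007 0.03 0 240;-0.0017 0.0007 0.0333 0 240;-0.0017 0.0007 0.0333 0 240;-0.0017 0.0007 0.0333 0 240")

```text
t: 19.65
tool_pos: [0.4986, 0.0467, 0.2357]
orientation: [-0.025, 0.747, 0.664, 0.012]
contact_force: [0.5, 0.1, -1.2]
width: 0.227
gripper_force: 59.0
```

Run:
```python
from h import *
p,M,o=tool(); print(p,M.round(3).tolist(),(p+.054*M[:,2]).round(4),o["contact_force"],o["width"])
e=np.array([.5166,.0494]); y=-.118; d=np.array([np.cos(y),np.sin(y)])
h=e-d*(.0065-.0026-.002)+[0,-.0015]
go([h[0],h[1],.2357],y); go([h[0],h[1],.255],y)
```

```text
[0.49857997 0.04665241 0.23569563] [[0.118, 0.993, -0.016], [0.992, -0.117, 0.053], [0.051, -0.022, -0.998]] [0.4977 0.0495 0.1818] [ 0.47842016  0.06721993 -1.21715497] 0.22691414566117948
shift [ 0.0006  0.017  -0.0003] turn 0.001 rows 1 q6 1.75 t 19.65
shift [ 0.0016  0.0166 -0.0195] turn 0.001 rows 1 q6 1.75 t 19.65
```

Call:
send_rows(increments="0 0.003 0 0 240;0 0.006 0 0 240;0 0.009 0 0 240;0 0.012 0 0 240;0 0.014 0 0 240;0.0005 0.017 0 0 240;0.0005 0.017 0 0 240;0.0005 0.017 0 0 240")

```text
t: 20.45
tool_pos: [0.5153, 0.0452, 0.2352]
orientation: [-0.025, 0.747, 0.664, 0.012]
contact_force: [-1.6, -1.4, -1.6]
width: 0.227
gripper_force: 59.0
```

Call:
send_rows(increments="0 0 -0.005 0 240;0.0005 0 -0.01 0 240;0.001 0 -0.015 0 240;0.001 0 -0.02 0 240;0.001 0 -0.025 0 240;0.0015 0 -0.03 0 240;0.002 0 -0.03 0 240;0.002 0 -0.03 0 240")

```text
t: 21.25
tool_pos: [0.5163, 0.0456, 0.2655]
orientation: [-0.025, 0.747, 0.664, 0.012]
contact_force: [-0.2, 0.2, -3.0]
width: 0.225
gripper_force: 58.8
```

Call:
send_rows(increments="0.0005 0 -0.01 0 240;0.0015 -0.0005 -0.025 0 240;0.002 -0.001 -0.04 0 240;0.003 -0.001 -0.055 0 240;0.0035 -0.0015 -0.07 0 240;0.0045 -0.002 -0.085 0 240;0.005 -0.002 -0.1 0 240;0.006 -0.0025 -0.112 0 240;0.006 -0.0025 -0.12 0 240;0.006 -0.0025 -0.12 0 240;0.006 -0.0025 -0.12 0 240")

```text
t: 22.35
tool_pos: [0.5162, 0.0454, 0.3854]
orientation: [-0.025, 0.747, 0.664, 0.012]
contact_force: [0.1, -0.1, -2.4]
width: 0.228
gripper_force: 58.8
```

Run:
```python
from h import *
p,M,o=tool(); print(p,(p+.054*M[:,2]).round(4),o["contact_force"])
s=snap("scene","s8"); im=snap("top","t8")
for n,i in (("s",s),("t",im)):
    for c,st,m in blobs(mask(i,(8,150,120),(20,255,255)),15): print(n,c,st)
# expected cart body centre pixel
H=p+.054*M[:,2]; print(w2p("scene",[H-[0,0,.1335+.052-.0125]]))
T=np.array([.4285,-.327]); a=-.07
for x in (.07,0,-.07): print(x,(T+x*np.array([np.cos(a),np.sin(a)])).round(4))
P=T+.065*np.array([np.cos(a),np.sin(a)]); h=P-.004*np.array([np.cos(a),np.sin(a)])
go([h[0],h[1],.385],a)
```

```text
[0.51620156 0.04537451 0.38536892] [0.5153 0.0482 0.3315] [ 0.14887394 -0.06313394 -2.37403356]
s [186.5, 37.9] [146, 0, 72, 95, 4382]
s [235.2, 49.2] [224, 2, 22, 99, 1814]
s [287.5, 176.4] [281, 169, 15, 15, 173]
s [377.9, 207.9] [372, 206, 13, 5, 24]
s [304.4, 285.8] [284, 254, 39, 59, 1362]
t [161.7, 118.2] [158, 111, 10, 16, 64]
t [164.4, 138.3] [162, 129, 6, 19, 63]
t [282.4, 219.9] [275, 213, 16, 15, 164]
t [147.0, 278.6] [140, 276, 16, 6, 47]
[[287.4516656  175.77138309]]
0.07 [ 0.4983 -0.3319]
0 [ 0.4285 -0.327 ]
-0.07 [ 0.3587 -0.3221]
shift [-0.3794  0.0188 -0.0197] turn -0.047 rows 8 q6 1.75 t 22.45
```

Call:
send_rows(increments="-0.005 0 0 0 240;-0.015 0 0 0 240;-0.03 0.001 -0.001 -0.005 240;-0.05 0.002 -0.002 -0.01 240;-0.073 0.003 -0.004 -0.01 240;-0.096 0.004 -0.005 -0.015 240;-0.119 0.005 -0.006 -0.015 240;-0.142 0.006 -0.007 -0.02 240;-0.165 0.007 -0.008 -0.02 240;-0.188 0.008 -0.01 -0.025 240;-0.211 0.009 -0.011 -0.025 240;-0.234 0.01 -0.012 -0.03 240;-0.257 0.012 -0.013 -0.03 240;-0.28 0.013 -0.014 -0.035 240;-0.303 0.014 -0.015 -0.04 240;-0.326 0.016 -0.017 -0.04 240;-0.347 0.017 -0.018 -0.045 240;-0.364 0.018 -0.019 -0.047 240;-0.375 0.0188 -0.0197 -0.047 240;-0.3794 0.0188 -0.0197 -0.047 240")

```text
t: 24.45
tool_pos: [0.4904, -0.3353, 0.3853]
orientation: [-0.025, 0.732, 0.681, 0.012]
contact_force: [-0.1, -0.1, -3.9]
width: 0.228
gripper_force: 58.8
```

Run:
```python
from h import *
p,M,o=tool(); print(p,(p+.054*M[:,2]).round(4),M.round(3).tolist(),o["contact_force"])
s=snap("scene","s9")
for n,i in (("s",s),):
    for c,st,m in blobs(mask(i[120:],(8,150,120),(20,255,255)),15): print(n,c,st)
T=np.array([.4285,-.327]); a=-.07
H=p+.054*M[:,2]; print(w2p("scene",[H-[0,0,.1335+.052-.0125]]))
P=T+.061*np.array([np.cos(a),np.sin(a)])
for z in (.385,.26,.2458,.234): go([P[0],P[1],z],a)
im=cv2.imread("raw_t7.png"); print(cv2.boundingRect(mask(im[200:300,330:420],(0,0,0),(180,110,60))))
```

```text
[ 0.49036773 -0.33527214  0.38528103] [ 0.4895 -0.3324  0.3314] [[0.072, 0.997, -0.016], [0.996, -0.071, 0.053], [0.052, -0.02, -0.998]] [-0.05160396 -0.09049076 -3.86695883]
s [192.6, 21.6] [186, 16, 14, 12, 130]
s [377.9, 87.9] [372, 86, 13, 5, 24]
s [304.4, 165.8] [284, 134, 39, 59, 1361]
[[193.10751829 141.16306678]]
shift [ 0.001  -0.0003  0.0004] turn -0.001 rows 1 q6 1.03 t 24.5
shift [-0.0054  0.0022  0.1252] turn -0.001 rows 3 q6 1.03 t 24.5
shift [-0.0061  0.0025  0.1394] turn -0.001 rows 3 q6 1.03 t 24.5
shift [-0.0068  0.0027  0.1512] turn -0.001 rows 4 q6 1.03 t 24.5
(13, 5, 58, 89)
```

Call:
send_rows(increments="0 0 0.02 0 240;-0.002 0.001 0.045 0 240;-0.003 0.0015 0.07 0 240;-0.004 0.002 0.095 0 240;-0.005 0.002 0.115 0 240;-0.0055 0.0022 0.127 0 240;-0.006 0.0025 0.135 0 240;-0.006 0.0025 0.1394 0 240;-0.0064 0.0026 0.144 0 240;-0.0066 0.0027 0.148 0 240;-0.0068 0.0027 0.1512 0 240;-0.0068 0.0027 0.1512 0 240")

```text
t: 25.7
tool_pos: [0.4906, -0.3331, 0.2342]
orientation: [-0.024, 0.731, 0.681, 0.013]
contact_force: [0.5, -0.6, -2.1]
width: 0.224
gripper_force: 59.0
```

Call:
send_rows(increments="0 -0.003 0 0 240;0 -0.006 0 0 240;0 -0.01 0 0 240;0 -0.014 0 0 240;0 -0.018 0 0 240;0 -0.021 0 0 240;0 -0.021 0 0 240;0.0005 -0.021 -0.01 0 240;0.0015 -0.0215 -0.03 0 240;0.003 -0.022 -0.06 0 240;0.005 -0.023 -0.1 0 240;0.007 -0.024 -0.14 0 240;0.007 -0.024 -0.14 0 240")

```text
t: 27.0
tool_pos: [0.4711, -0.333, 0.3818]
orientation: [-0.019, 0.731, 0.682, 0.014]
contact_force: [-0.2, -0.5, -0.1]
width: 0.227
gripper_force: 59.2
```

Run:
```python
from h import *
p,M,o=tool(); print(p,(p+.054*M[:,2]).round(4),M.round(3).tolist(),o["contact_force"])
s=snap("scene","s10"); im=snap("top","t10")
for n,i in (("s",s),("t",im)):
    for c,st,m in blobs(mask(i[100:],(8,150,120),(20,255,255)),15): print(n,c,st)
T=np.array([.4285,-.327]); a=-.07
print(w2p("scene",[[.493,-.332,.0175]]),w2p("top",[[.493,-.332,.0175]]))
```

```text
[ 0.47107028 -0.33296641  0.38183311] [ 0.4708 -0.3305  0.3279] [[0.07, 0.998, -0.006], [0.996, -0.07, 0.046], [0.045, -0.009, -0.999]] [-0.24464706 -0.4777638  -0.12035685]
s [196.1, 76.5] [190, 71, 13, 12, 118]
s [377.9, 107.9] [372, 106, 13, 5, 24]
s [304.4, 185.8] [284, 154, 39, 59, 1362]
t [166.7, 18.2] [158, 10, 18, 17, 135]
t [177.7, 34.3] [162, 15, 29, 33, 418]
t [282.4, 119.9] [275, 113, 16, 15, 164]
t [370.6, 126.3] [363, 119, 17, 16, 174]
t [147.0, 178.6] [140, 176, 16, 6, 47]
[[195.21953339 176.2010652 ]] [[371.64216554 226.41465133]]
```

Run:
```python
from h import *
e=np.array([.5078,-.0788]); y=.112; d=np.array([np.cos(y),np.sin(y)])
h=e-d*.0195+[0,-.001]; go([h[0],h[1],.375],y)
```

```text
shift [0.2478 0.0019 0.0139] turn -0.182 rows 5 q6 1.01 t 27.1
```

Call:
send_rows(increments="0.01 0 0 -0.01 240;0.03 0 0.001 -0.02 240;0.055 0 0.003 -0.04 240;0.08 0.001 0.004 -0.06 240;0.105 0.001 0.006 -0.08 240;0.13 0.001 0.007 -0.1 240;0.155 0.001 0.008 -0.12 240;0.18 0.0015 0.01 -0.14 240;0.205 0.0015 0.011 -0.16 240;0.228 0.0019 0.013 -0.175 240;0.243 0.0019 0.0139 -0.182 240;0.2478 0.0019 0.0139 -0.182 240;0.2478 0.0019 0.0139 -0.182 240;0.2478 0.0019 0.0139 -0.182 240")

```text
t: 28.5
tool_pos: [0.4884, -0.0849, 0.3735]
orientation: [-0.023, 0.667, 0.745, 0.014]
contact_force: [-0.4, -0.4, -1.6]
width: 0.227
gripper_force: 59.0
```

Run:
```python
from h import *
p,M,o=tool(); H=p+.054*M[:,2];print(p,H.round(4),M.round(3).tolist(),o["contact_force"])
y=.112; d=np.array([np.cos(y),np.sin(y),0]); k=.135*(M[2,1]+.001); print("k",k)
s=snap("scene","s11"); H[2]-=.0012
a=w2p("scene",[H+d*k-[0,0,.136], H+d*(.013+k)-[0,0,.134]]).round(1); print(a.tolist())
u,v=a[0].astype(int); print(v-12,u-8); print(s[v-12:v+6:2,u-8:u+8].max(axis=2))
e=np.array([.5078,-.0788]); d=d[:2]
h=e-d*(.021+k)+[0,-.0015]
for z in (.375,.269,.2357): go([h[0],h[1],z],y)
```

```text
[ 0.48835772 -0.08485328  0.37348   ] [ 0.4875 -0.082   0.3196] [[-0.11, 0.994, -0.016], [0.992, 0.111, 0.053], [0.054, -0.01, -0.998]] [-0.38486983 -0.35198029 -1.58901394]
k -0.001231106918228332
[[255.6, 153.6], [253.9, 154.8]]
141 247
[[143 143 143 144 144 144 144 147 147 159 135 147 146 147 146 147]
 [143 143 143 144 143 143 144 145 147 161 139 148 146 146 147 146]
 [145 144 144 144 146 144 144 144 145 162 135 146 145 147 147 147]
 [147 143 143 143 143 143 143 143 144 158 133 145 144 143 145 144]
 [143 144 144 143 144 142 144 144 144 160 132 145 144 143 141 144]
 [146 146 147 146 144 143 144 142 142 163 128 141 141 141 139 141]
 [146 146 146 144 144 146 143 141 141 176 125 142 140 140 142 140]
 [145 147 146 146 146 144 143 142 146 118 145 142 141 141 142 142]
 [146 145 146 147 147 144 144 145 146 143 143 143 144 143 143 145]]
shift [-0.0003  0.0005 -0.0014] turn -0.001 rows 1 q6 1.26 t 28.55
shift [-0.006   0.0016  0.1045] turn -0.001 rows 3 q6 1.26 t 28.55
shift [-0.0078  0.0019  0.1377] turn -0.001 rows 3 q6 1.26 t 28.55
```

Call:
send_rows(increments="-0.001 0.0008 0.01 0 240;-0.002 0.001 0.035 0 240;-0.004 0.0012 0.065 0 240;-0.005 0.0014 0.088 0 240;-0.006 0.0016 0.1 0 240;-0.006 0.0016 0.1045 0 240;-0.0065 0.0017 0.111 0 240;-0.0068 0.0017 0.117 0 240;-0.007 0.0018 0.123 0 240;-0.0074 0.0018 0.129 0 240;-0.0078 0.0019 0.135 0 240;-0.0078 0.0019 0.1377 0 240;-0.0078 0.0019 0.1377 0 240")

```text
t: 29.85
tool_pos: [0.4888, -0.0845, 0.2353]
orientation: [-0.024, 0.666, 0.745, 0.014]
contact_force: [-0.5, -0.8, -2.5]
width: 0.225
gripper_force: 59.0
```

Run:
```python
from h import *
p,M,o=tool(); print(p,M.round(3).tolist(),(p+.054*M[:,2]).round(4),o["contact_force"])
e=np.array([.5078,-.0788]); y=.112; d=np.array([np.cos(y),np.sin(y)]); k=.135*(M[2,1]+.001)
h=e-d*(.0065+k-.002)+[0,-.0015]; go([h[0],h[1],.2357],y)
```

```text
[ 0.48877044 -0.08449685  0.23533271] [[-0.111, 0.994, -0.016], [0.992, 0.112, 0.053], [0.055, -0.01, -0.998]] [ 0.4879 -0.0816  0.1814] [-0.4763066  -0.77330635 -2.51750884]
shift [-0.0009  0.0167 -0.0005] turn -0.0 rows 1 q6 1.26 t 29.85
```

Call:
send_rows(increments="0 0.003 0 0 240;0 0.006 0 0 240;0 0.009 0 0 240;-0.0005 0.012 0 0 240;-0.0005 0.014 0 0 240;-0.0009 0.0167 0 0 240;-0.0009 0.0167 0 0 240;-0.0009 0.0167 0 0 240")

```text
t: 30.65
tool_pos: [0.5057, -0.0836, 0.2355]
orientation: [-0.024, 0.666, 0.745, 0.014]
contact_force: [0.6, 0.7, -1.0]
width: 0.23
gripper_force: 59.0
```

Call:
send_rows(increments="0 0 -0.005 0 240;0.0005 0 -0.01 0 240;0.001 0 -0.015 0 240;0.001 0 -0.02 0 240;0.001 0 -0.025 0 240;0.0015 0 -0.03 0 240;0.002 0 -0.03 0 240;0.002 0 -0.03 0 240")

```text
t: 31.45
tool_pos: [0.5061, -0.0832, 0.2658]
orientation: [-0.023, 0.666, 0.745, 0.015]
contact_force: [0.9, 0.6, -2.6]
width: 0.225
gripper_force: 58.8
```

Call:
send_rows(increments="0.0005 0 -0.01 0 240;0.0015 0 -0.025 0 240;0.002 -0.0005 -0.04 0 240;0.003 -0.0005 -0.055 0 240;0.0035 -0.001 -0.07 0 240;0.0045 -0.001 -0.085 0 240;0.005 -0.001 -0.1 0 240;0.006 -0.001 -0.112 0 240;0.006 -0.001 -0.12 0 240;0.006 -0.001 -0.12 0 240;0.006 -0.001 -0.12 0 240")

```text
t: 32.55
tool_pos: [0.5061, -0.0838, 0.3856]
orientation: [-0.024, 0.666, 0.745, 0.014]
contact_force: [1.0, -0.4, -2.6]
width: 0.232
gripper_force: 58.8
```

Run:
```python
from h import *
p,M,o=tool(); print(p,(p+.054*M[:,2]).round(4),o["contact_force"])
s=snap("scene","s12"); im=snap("top","t12")
for n,i in (("s",s),("t",im)):
    for c,st,m in blobs(mask(i[100:],(8,150,120),(20,255,255)),15): print(n,c,st)
H=p+.054*M[:,2]; print(w2p("scene",[H-[0,0,.1335+.052-.0125]]))
T=np.array([.4285,-.327]); a=-.07
P=T-.035*np.array([np.cos(a),np.sin(a)])
go([P[0],P[1],.385],a)
```

```text
[ 0.50614493 -0.08375657  0.38560281] [ 0.5053 -0.0809  0.3317] [ 0.96080563 -0.38208611 -2.58123103]
s [252.4, 63.5] [246, 57, 14, 14, 157]
s [196.1, 76.5] [190, 71, 13, 12, 119]
s [377.9, 107.9] [372, 106, 13, 5, 24]
s [304.4, 185.8] [284, 154, 39, 59, 1361]
t [166.6, 18.3] [158, 10, 18, 17, 134]
t [177.7, 34.3] [162, 15, 29, 33, 418]
t [370.6, 126.3] [363, 119, 17, 16, 174]
t [147.0, 178.6] [140, 176, 16, 6, 47]
[[252.73623681 162.71379791]]
shift [-0.2296 -0.1378 -0.0109] turn 0.182 rows 6 q6 1.27 t 32.65
```

Call:
send_rows(increments="-0.004 -0.002 0 0.003 240;-0.012 -0.007 0 0.01 240;-0.024 -0.014 -0.001 0.02 240;-0.04 -0.024 -0.002 0.03 240;-0.058 -0.035 -0.003 0.045 240;-0.077 -0.046 -0.004 0.06 240;-0.096 -0.058 -0.005 0.075 240;-0.115 -0.069 -0.006 0.09 240;-0.134 -0.08 -0.006 0.105 240;-0.153 -0.092 -0.007 0.12 240;-0.172 -0.103 -0.008 0.135 240;-0.19 -0.114 -0.009 0.15 240;-0.206 -0.124 -0.01 0.165 240;-0.218 -0.131 -0.0105 0.175 240;-0.226 -0.136 -0.0109 0.182 240;-0.2296 -0.1378 -0.0109 0.182 240;-0.2296 -0.1378 -0.0109 0.182 240;-0.2296 -0.1378 -0.0109 0.182 240")

```text
t: 34.45
tool_pos: [0.3951, -0.3271, 0.3855]
orientation: [-0.025, 0.731, 0.682, 0.013]
contact_force: [-1.2, 0.7, -2.8]
width: 0.225
gripper_force: 58.9
```

Run:
```python
from h import *
p,M,o=tool(); print(p,(p+.054*M[:,2]).round(4),M.round(3).tolist(),o["contact_force"])
T=np.array([.4285,-.327]); a=-.07
P=T-.035*np.array([np.cos(a),np.sin(a)])
for z in (.385,.2458,.234): go([P[0],P[1],z],a)
s=snap("scene","s13")
for c,st,m in blobs(mask(s[100:],(8,150,120),(20,255,255)),15): print(c,st)
H=p+.054*M[:,2]; print(w2p("scene",[H-[0,0,.1335+.052-.0125]]))
```

```text
[ 0.39507389 -0.32709784  0.38549728] [ 0.3942 -0.3242  0.3316] [[0.07, 0.997, -0.015], [0.996, -0.069, 0.053], [0.052, -0.019, -0.998]] [-1.19678314  0.72651304 -2.76396569]
shift [-0.0004 -0.0006  0.0006] turn 0.001 rows 1 q6 0.93 t 34.45
shift [-0.0077  0.0021  0.1396] turn 0.001 rows 3 q6 0.93 t 34.45
shift [-0.0083  0.0023  0.1513] turn 0.001 rows 4 q6 0.93 t 34.45
[211.4, 32.0] [205, 27, 13, 11, 117]
[196.1, 76.5] [190, 71, 13, 12, 119]
[377.9, 107.9] [372, 106, 13, 5, 24]
[304.4, 185.8] [284, 154, 39, 59, 1362]
[[211.33936639 131.47552494]]
```

Call:
send_rows(increments="-0.001 0 0.02 0 240;-0.0025 0.0005 0.045 0 240;-0.004 0.001 0.07 0 240;-0.005 0.0015 0.095 0 240;-0.006 0.0015 0.115 0 240;-0.0065 0.002 0.127 0 240;-0.007 0.002 0.135 0 240;-0.0077 0.002 0.1396 0 240;-0.008 0.0022 0.144 0 240;-0.008 0.0022 0.148 0 240;-0.0083 0.0023 0.1513 0 240;-0.0083 0.0023 0.1513 0 240")

```text
t: 35.7
tool_pos: [0.3943, -0.328, 0.234]
orientation: [-0.025, 0.731, 0.681, 0.012]
contact_force: [0.4, -0.1, -1.2]
width: 0.221
gripper_force: 59.1
```

Call:
send_rows(increments="0 -0.003 0 0 240;0 -0.006 0 0 240;0 -0.01 0 0 240;0 -0.014 0 0 240;0 -0.018 0 0 240;0 -0.021 0 0 240;0 -0.021 0 0 240;0.0005 -0.021 -0.01 0 240;0.0015 -0.0215 -0.03 0 240;0.003 -0.022 -0.06 0 240;0.005 -0.023 -0.1 0 240;0.007 -0.024 -0.14 0 240;0.007 -0.024 -0.14 0 240")

```text
t: 37.0
tool_pos: [0.3748, -0.3282, 0.381]
orientation: [-0.019, 0.731, 0.682, 0.013]
contact_force: [0.4, -0.4, -1.3]
width: 0.225
gripper_force: 59.2
```

Run:
```python
from h import *
p,M,o=tool(); print(p,(p+.054*M[:,2]).round(4),M.round(3).tolist(),o["contact_force"],o["width"])
s=snap("scene","s14"); im=snap("top","t14")
for n,i in (("s",s),("t",im)):
    for c,st,m in blobs(mask(i[100:],(8,150,120),(20,255,255)),15): print(n,c,st)
b=np.hstack([im[180:330,200:420],s[110:260,130:350]])
cv2.imwrite("pics/v14.png",cv2.resize(b,None,fx=1.8,fy=1.8,interpolation=cv2.INTER_CUBIC))
go([.6223,.2295,.385],.27)
```

```text
[ 0.37482654 -0.32818087  0.38100125] [ 0.3745 -0.3257  0.3271] [[0.07, 0.998, -0.007], [0.997, -0.07, 0.045], [0.045, -0.01, -0.999]] [ 0.41014348 -0.39639908 -1.25306031] 0.22533746425295653
s [212.8, 65.5] [208, 60, 11, 11, 103]
s [196.1, 76.5] [190, 71, 13, 12, 119]
s [377.9, 107.9] [372, 106, 13, 5, 24]
s [304.4, 185.8] [284, 154, 39, 59, 1360]
t [166.6, 18.3] [158, 10, 18, 17, 134]
t [177.7, 34.3] [162, 15, 29, 33, 418]
t [370.6, 126.3] [363, 119, 17, 16, 174]
t [370.2, 160.6] [363, 153, 16, 16, 184]
t [147.0, 178.6] [140, 176, 16, 6, 47]
shift [0.5699 0.21   0.016 ] turn -0.34 rows 13 q6 0.91 t 37.1
```

View pics/v14.png

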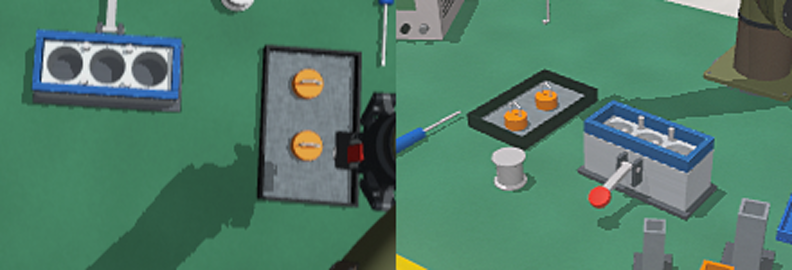

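The left half shows all three bores empty at (65,65), (108,68) and (150,70), and both cartridges upright in the black tray at (308,83) and (308,145). Now I take the hook back to its stand.

Call:
send_rows(increments="0.02 0.008 0 -0.01 240;0.055 0.02 0.002 -0.03 240;0.09 0.033 0.003 -0.05 240;0.125 0.046 0.004 -0.07 240;0.16 0.059 0.005 -0.09 240;0.195 0.072 0.006 -0.11 240;0.23 0.085 0.007 -0.13 240;0.265 0.098 0.008 -0.15 240;0.3 0.111 0.009 -0.17 240;0.335 0.124 0.01 -0.19 240;0.37 0.136 0.011 -0.21 240;0.405 0.149 0.012 -0.24 240;0.44 0.162 0.013 -0.27 240;0.475 0.175 0.014 -0.3 240;0.51 0.188 0.015 -0.32 240;0.54 0.199 0.016 -0.335 240;0.56 0.206 0.016 -0.34 240;0.5699 0.21 0.016 -0.34 240;0.5699 0.21 0.016 -0.34 240;0.5699 0.21 0.016 -0.34 240")

```text
t: 39.1
tool_pos: [0.6221, 0.2264, 0.3832]
orientation: [-0.023, 0.606, 0.795, 0.015]
contact_force: [0.5, -0.2, -1.7]
width: 0.23
gripper_force: 59.0
```

Run:
```python
from h import *
p,M,o=tool(); H=p+.054*M[:,2]; print(p,H.round(4),M.round(3).tolist(),o["contact_force"],o["width"])
s=snap("scene","s15"); im=snap("top","t15")
b=np.hstack([s[90:240,270:390],cv2.resize(im[150:225,140:200],None,fx=2,fy=2)])
cv2.imwrite("pics/v15.png",cv2.resize(b,None,fx=3.2,fy=3.2,interpolation=cv2.INTER_CUBIC))
for z in (.385,.27,.213): go([.623,.2297,z],.27)
H[2]-=.0012; y=.27; d=np.array([np.cos(y),np.sin(y),0]); k=.135*(M[2,1]+.001); print("k",k)
a=w2p("scene",[H+d*k-[0,0,.136], H+d*(.013+k)-[0,0,.134],[.6223,.2295,.12]]).round(1); print(a.tolist())
u,v=a[0].astype(int); print(v-12,u-8); print(s[v-12:v+6:2,u-8:u+8].max(axis=2))
```

```text
[0.62214471 0.22635127 0.38323603] [0.6212 0.2291 0.3293] [[-0.265, 0.964, -0.017], [0.963, 0.266, 0.052], [0.054, -0.003, -0.999]] [ 0.53721819 -0.2423426  -1.72299945] 0.23021131018468943
shift [ 0.0005  0.0019 -0.0008] turn -0.002 rows 1 q6 1.63 t 39.2
shift [-0.0058  0.0021  0.114 ] turn -0.002 rows 3 q6 1.63 t 39.2
shift [-0.0089  0.0022  0.1709] turn -0.002 rows 4 q6 1.63 t 39.2
k -0.0002668117910640723
[[331.1, 202.6], [330.6, 204.8], [327.9, 224.6]]
190 323
[[146 145 147 146 146 146 145 147 147 144 150 157 146 147 147 145]
 [147 149 149 146 147 146 146 147 143 124 151 140 144 145 146 146]
 [150 149 146 147 146 146 145 146 144 134 154 133 145 146 143 143]
 [146 145 146 149 146 147 146 146 146 141 157 126 144 144 144 143]
 [146 146 146 146 146 145 146 146 145 163 177 143 142 144 144 145]
 [146 147 147 150 149 145 147 145 139 156 133 147 143 144 144 144]
 [148 146 146 146 146 146 145 144 144 171 136 147 144 142 142 143]
 [146 145 146 146 146 146 142 128 184 183 144 144 143 144 143 143]
 [146 145 146 148 147 146 146 146 141 137 144 144 143 143 145 144]]
```

View pics/v15.png

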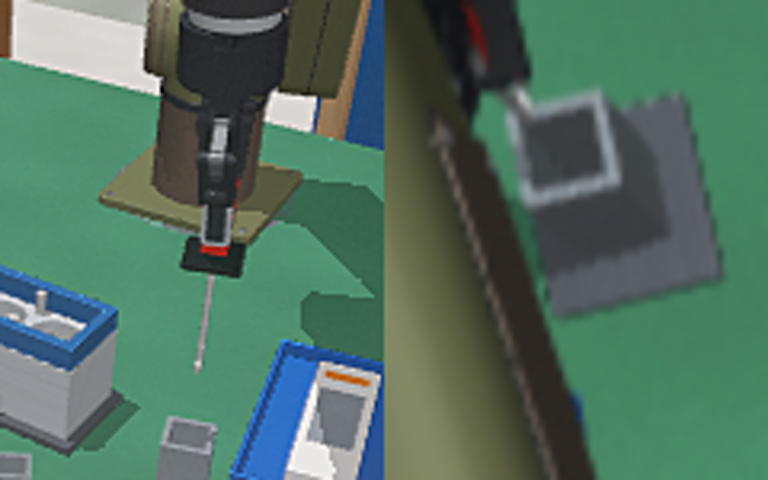

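Run:
```python
from h import *
c=lambda a:(np.array(a,float)-[384,0])/6.4+[140,150]-.3
P=p2w("top",c([(508,108),(602,90),(620,185),(530,208)]),.12)[:,:2]; m=P.mean(0)
print(m.round(4),np.linalg.norm(np.roll(P,-1,0)-P,axis=1).round(4)); d=np.array([np.cos(.27),np.sin(.27)]); print("stand_top",(m-.005*d).round(4))
c2=lambda a:np.array(a,float)/3.2+[270,90]-.3
P=p2w("scene",c2([(168,417),(217,428),(207,455),(160,443)]),.12)[:,:2]; print(P.mean(0).round(4),np.linalg.norm(np.roll(P,-1,0)-P,axis=1).round(4))
```

```text
[0.627  0.2321] [0.0404 0.0423 0.0388 0.0448]
stand_top [0.6222 0.2308]
[0.6265 0.2327] [0.0421 0.0387 0.0398 0.0372]
```

Run:
```python
from h import *
for z in (.385,.27,.2135): go([.6225,.2300,z],.27)
```

```text
shift [ 0.0009  0.0015 -0.0008] turn -0.002 rows 1 q6 1.63 t 39.2
shift [-0.0054  0.0017  0.1141] turn -0.002 rows 3 q6 1.63 t 39.2
shift [-0.0085  0.0018  0.1705] turn -0.002 rows 4 q6 1.63 t 39.2
```

Call:
send_rows(increments="0.0009 0.0015 0 0 240;0 0.0015 0.015 0 240;-0.001 0.0015 0.035 0 240;-0.002 0.0015 0.055 0 240;-0.003 0.0016 0.07 0 240;-0.004 0.0016 0.08 0 240;-0.0045 0.0017 0.09 0 240;-0.005 0.0017 0.1 0 240;-0.005 0.0017 0.11 0 240;-0.0055 0.0017 0.12 0 240;-0.0055 0.0017 0.12 0 240")

```text
t: 40.3
tool_pos: [0.623, 0.2285, 0.2621]
orientation: [-0.023, 0.605, 0.795, 0.015]
contact_force: [-0.3, 0.3, -2.3]
width: 0.226
gripper_force: 59.1
```

Call:
send_rows(increments="-0.0005 0 0.01 0 240;-0.001 0 0.02 0 240;-0.0015 0 0.03 0 240;-0.002 0 0.04 0 240;-0.0025 0 0.045 0 240;-0.003 0 0.0495 0 240;-0.003 0 0.0495 0 240;-0.003 0 0.0495 0 240")

```text
t: 41.1
tool_pos: [0.624, 0.2285, 0.2146]
orientation: [-0.022, 0.605, 0.795, 0.017]
contact_force: [0.0, 0.9, -1.1]
width: 0.226
gripper_force: 59.1
```

Run:
```python
from h import *
p,M,o=tool(); H=p+.054*M[:,2]; print(p,H.round(4),o["contact_force"],o["ft_torque"],o["width"])
go([.6225,.2300,.211],.27)
```

```text
[0.62399068 0.22845663 0.21458484] [0.6232 0.2313 0.1607] [ 0.01519548  0.87282535 -1.06590688] [-0.06400395 -0.05078837 -0.04809354] 0.22557933641053646
shift [-0.0013 -0.001   0.0036] turn -0.0 rows 1 q6 1.63 t 41.1
```

Call:
send_rows(increments="0 0 0.002 0 240;0 0 0.004 0 240;0 0 0.0045 0 240;0 0 0.0045 0 235;0 0 0.0045 0 220;0 0 0.0045 0 190;0 0 0.0045 0 150;0 0 0.0045 0 80;0 0 0.0045 0 0;0 0 0.0045 0 0;0 0 0.0045 0 0;0 0 0.0045 0 0")

```text
t: 42.3
tool_pos: [0.6238, 0.2287, 0.2098]
orientation: [-0.022, 0.605, 0.795, 0.016]
contact_force: [-0.3, 0.5, -0.3]
width: 0.998
gripper_force: 0.0
```

Call:
send_rows(increments="0 0 -0.015 0 0;0.001 0 -0.04 0 0;0.003 0 -0.07 0 0;0.004 0 -0.1 0 0;0.005 0 -0.13 0 0;-0.03 -0.03 -0.14 0 0;-0.06 -0.06 -0.14 0 0;-0.1 -0.09 -0.14 0 0;-0.14 -0.12 -0.14 0 0;-0.18 -0.15 -0.14 0 0;-0.2 -0.17 -0.14 0 0;-0.2 -0.17 -0.14 0 0;-0.2 -0.17 -0.14 0 0")

```text
t: 43.6
tool_pos: [0.5152, -0.0169, 0.3391]
orientation: [-0.022, 0.606, 0.795, 0.017]
contact_force: [0.1, 0.2, 0.4]
width: 0.999
gripper_force: 0.0
```

Run:
```python
from h import *
p,M,o=tool(); print(p,o["contact_force"],o["width"],o["t"])
s=snap("scene","s16"); im=snap("top","t16")
for n,i in (("s",s),("t",im)):
    for c,st,m in blobs(mask(i[100:],(8,150,120),(20,255,255)),15): print(n,c,st)
for c,st,m in blobs(mask(s,(0,150,120),(6,255,255)),10): print("red scene",c,st)
b=np.hstack([s[120:300,90:410],im[140:320,100:420]])
cv2.imwrite("pics/v16.png",cv2.resize(b,None,fx=1.25,fy=1.25,interpolation=cv2.INTER_CUBIC))
```

```text
[ 0.51523626 -0.01689008  0.33913329] [0.14958003 0.21057169 0.40851618] 0.9987875550838391 43.6
s [212.8, 65.5] [208, 60, 11, 11, 103]
s [196.1, 76.5] [190, 71, 13, 12, 119]
s [377.9, 107.9] [372, 106, 13, 5, 24]
s [304.4, 185.8] [284, 154, 39, 59, 1362]
t [166.6, 18.3] [158, 10, 18, 17, 134]
t [177.7, 34.3] [162, 15, 29, 33, 418]
t [370.6, 126.3] [363, 119, 16, 16, 173]
t [370.2, 160.6] [363, 153, 16, 16, 185]
t [147.0, 178.6] [140, 176, 16, 6, 47]
red scene [124.5, 125.2] [123, 123, 4, 6, 19]
red scene [330.6, 214.1] [326, 203, 11, 23, 166]
red scene [242.7, 219.0] [237, 214, 12, 12, 109]
```

View pics/v16.png

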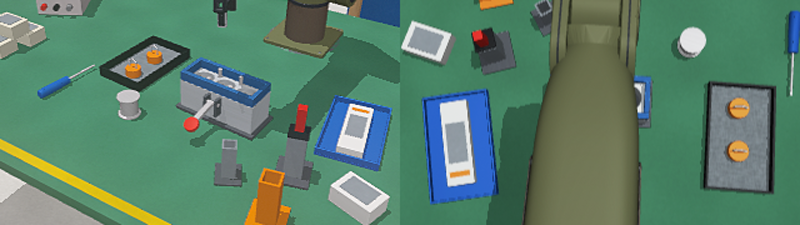

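The module is flat in the blue tray and both cartridges stand in the black tray. The hook hangs in its stand (red at 330.6,214.1, against 330.0,213.5 at the start), the bystanders are in place and the arm is clear. Handing in.

```bash
python3 -c "
from workcell import ctrl
print(ctrl.job_done())"
```

```text
the job is handed in; nothing more can be done
None
```

I handed in the job at about 44 s of the 208 s limit; no verdict came back, but the last pictures show the module flat in the blue tray, cartridges 1 and 3 upright in the black tray (the middle bore was empty from the start), the hook hung back in its stand, and the arm clear of everything.

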